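Set the aperture ring of the right inspection camera

ROBOT

A 6-joint arm with a two-finger parallel gripper is mounted at the origin on a cart in front of the work surface, level with it; the furniture and walls round the work are solid. World frame = base frame: x ahead of the robot, y to its left, z up, the work surface at z = 0. Lengths are in m, angles in rad, forces in N, time in s.
With the tool pointing down it reaches from about 0.3 to 0.85 m from the base axis. Payload 4.2 kg.
Tool frame: the origin (TCP) lies at the very end of the fingers, on their centre line; the grasp point (between the pads) lies 19 mm behind it; z points along the fingers, y is the line along which they close (so a half turn about z gives the same grasp; the last joint's range is limited). The gripper opens to 91 mm and grips with 3 to 60 N. Pads are 32 mm wide; open, the fingers measure 118 mm over their backs; the gripper's body (76 mm by 178 mm) begins 60 mm behind the grasp point.
Start: joints at [1.217, 0.32, 1.565, -0, 1.257, -0.02], TCP at [0.188, 0.543, 0.214] pointing down, gripper open.
Joint ranges: [-3.11, 3.11], [-0.84, 2.01], [0.21, 2.61], [-1.34, 4.49], [0.05, 2.63], [-2.56, 2.56]. Speed limits (rad/s): [2.57, 2.57, 3.14, 3.14, 3.14, 3.14].

INTERFACE

Orientations are given as a rotation vector (axis times angle).
In Python, from rig import goto, movel, move_joints, move_gripper, wait, solve_ik, read_state, camera, Unreachable, close_job gives the robot as it stands. Calls block until the motion is done:
- goto(position, orientation): joint-space move of the TCP to a pose.
- movel(position, rot=None, feed=0.15, guard=None): straight line of the TCP; rot=None keeps the orientation; feed is the mean speed in m/s. With guard (N) it stops when the force on the tool has changed by that much, and returns True; else False.
- move_joints(angles): joint-space move.
- move_gripper(opening): opening from 0.0 (shut) to 1.0 (fully open); the grip force is fixed at half the most; returns when the fingers have stopped.
- wait(seconds).
- solve_ik(position, orientation): joint angles nearest the present ones, or None.
- read_state(): the state.
- camera(name): name is "scene" or "top"; returns a dict with "frame" (420x560x3 uint8, red, green, blue), "depth" (420x560 float32, m along the optical axis (not along the pixel's ray), 0 where there is no reading), "vertical_fov" (degrees; the focal length in pixels is half the picture's height over the tangent of half this angle, whatever the lens; pixels are square), "cx", "cy" (the principal point, pixels), "distortion" ([k1, k2, p1, p2, k3] as OpenCV has them; the pictures are not rectified), "rvec" (rotation vector, rad) and "tvec" (3), from world to camera coordinates, as OpenCV has them. Camera axes: x right, y down, z forward; pixel columns grow to the right and rows downward; lengths in m; the calibration is good to about 2 mm. A picture is of the moment at which its call begins.
A pose or a line that the arm cannot do raises Unreachable and nothing moves.
- close_job(): hands the job in; it is judged then, once.
The state is a dict: "time_s": time; "q": joint angles; "dq": joint speeds; "tau": joint torques, N m; "eef_pos": TCP position; "eef_rot": TCP orientation; "ft_force": force on the tool from outside, world axes, zero at the start; "ft_torque": the same for the moment, N m; "gripper_width": opening from 0.0 (shut) to 1.0 (fully open); "grip_force": force on a finger pad.
Only numpy, scipy, OpenCV 4.12 (cv2) and the standard library are available. Lean on these libraries where they do the work, as an engineer would, in place of code of your own. Each camera call takes 0.05 s, during which the arm holds its last target. There are 200 camera calls.

TASK

Two upward-looking inspection cameras stand on the table. On the one with the orange ring, turn that slim orange ring counter-clockwise (seen from above) until the white line on it is in line with the white line on the fixed black ring above it, then let go and leave it so. Do not press on the black rings above and below the orange one, and leave the camera with the blue ring alone.

Things in the scene. Friction and masses are not known exactly. Their poses are not given: they have to be found in the camera images.
- barrel_orange: fixed black lens parts of the camera with the orange ring: the ring above it (46 mm across, 97 to 118 mm above the table) and the barrel below it (46 mm across, 56 to 83 mm). Origin on the upright lens axis at table height, z up; the fixed white line lies towards -x of this frame. Below: grey housing 40 x 40 mm, up to 48 mm, on a round foot 90 mm across, fixed to the table
- ring_orange (a joint): angle of the slim orange ring about the upright lens axis, rad, growing counter-clockwise seen from above: 0 when the white line on the ring is in line with the fixed white line, negative at the start (about -1.3 to -0.4). It turns between stops at -1.6 and 0.8, stiffly (about 0.06 N m, no spring) and stays where it is left.
- ring_orange_mid (a point): centre of the slim orange ring, on the lens axis at half its height, 90 mm above the table. The ring is 60 mm across and 12 mm high (84 to 96 mm above the table), so it stands out 7 mm all round beyond the black rings above and below; this frame turns with the ring, its -x points to the ring's white line
- camera_blue: the other camera, of the same make and size (foot 90 mm across, 118 mm high) but with a blue ring; fixed to the table, to be left alone. Origin on its lens axis at table height.
Not all that is in view belongs to the job. Leave any green look-alike of the part that bears barrel_orange alone.

How it is judged:
By the outcome, as a careful person would: the job done as asked, in the order asked, and still so for the second after the job is handed in, with the robot touching nothing.
It also fails if it takes over 32 s, if anything falls off the work surface, if the arm or the gripper's body presses on something with over 40 N, if the wrist force passes 120 N, or if a joint passes its speed limit or range.

## Working session

There is one attempt and no reset: what is moved stays moved. The work goes in short steps, each a Python script; the robot and the scene stay as the last script left them, time stands still between calls to the robot, and variables do not carry over. Pictures are saved under pics/ and viewed, at most 10 in all, crops included, and the job is handed in when it is done.

```bash
mkdir -p pics; cat > h.py <<'E'
import numpy as np, cv2
from rig import *
def K(c):
    f=210/np.tan(np.radians(c["vertical_fov"])/2)
    return np.array([[f,0,c["cx"]],[0,f,c["cy"]],[0,0,1.]])
def proj(c,P): return cv2.projectPoints(np.atleast_2d(np.float64(P)),np.array(c["rvec"]),np.array(c["tvec"]),K(c),np.array(c["distortion"]))[0][:,0]
def ray(c,uv):
    n=cv2.undistortPoints(np.float64(uv).reshape(-1,1,2),K(c),np.array(c["distortion"]))[:,0]
    R=cv2.Rodrigues(np.array(c["rvec"]))[0]; t=np.array(c["tvec"]).ravel()
    return -R.T@t, np.c_[n,np.ones(len(n))]@R
def onz(c,uv,z):
    o,d=ray(c,uv); return o+d*((z-o[2])/d[:,2])[:,None]
E
python3 - <<'E'
from h import *
import pickle
for n in("scene","top"):
    c=camera(n);pickle.dump(c,open(n+".pkl","wb"))
    cv2.imwrite(f"pics/{n}0.png",c["frame"][:,:,::-1])
    print(n,K(c)[0,0],ray(c,[[280,210]]))
s=read_state();print(s["eef_pos"],s["eef_rot"],s["time_s"])
E
```

```text
scene 386.32629573307224 (array([-0.10156604, -0.46429079,  0.57430633]), array([[ 0.67244156,  0.46236089, -0.5780794 ]]))
top 429.7703734182888 (array([ 0.40914286, -0.07586963,  0.92776262]), array([[ 0.07476698,  0.01791916, -0.99707368]]))
[0.18823354 0.54285418 0.21321976] [-5.21802314e-01 -3.09764315e+00  2.39497953e-03] 0.1
```

View pics/scene0.png

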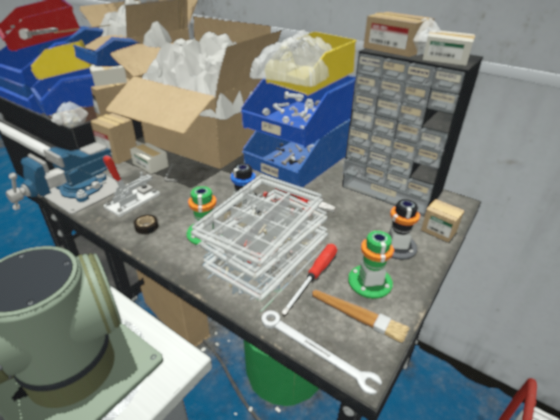

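View pics/top0.png

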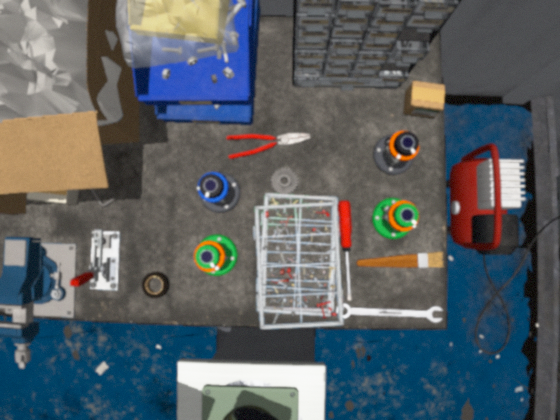

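Candidates: black camera with orange ring at top (403,147) / scene (405,212). The look-alikes with green bodies are at top (402,216) and (212,256), and the blue-ring camera is at (213,186). I choose the one at (403,147) and check it in a close crop.

```bash
python3 - <<'E'
from h import *
import pickle
t=pickle.load(open("top.pkl","rb"));s=pickle.load(open("scene.pkl","rb"))
a=cv2.resize(t["frame"][120:180,365:440],None,fx=5.3,fy=5.3,interpolation=cv2.INTER_CUBIC)
b=cv2.resize(s["frame"][190:260,385:425],None,fx=8,fy=8,interpolation=cv2.INTER_CUBIC)
H=max(a.shape[0],b.shape[0]);
o=np.zeros((H,a.shape[1]+b.shape[1]+10,3),np.uint8);o[:a.shape[0],:a.shape[1]]=a;o[:b.shape[0],-b.shape[1]:]=b
cv2.imwrite("pics/crop0.png",o[:,:,::-1])
# orange pixels in top -> ellipse
h=cv2.cvtColor(t["frame"],cv2.COLOR_RGB2HSV);m=cv2.inRange(h,(5,150,120),(22,255,255));m[:125]=0;m[175:]=0;m[:,:370]=0;m[:,435:]=0
p=cv2.findNonZero(m);hull=cv2.convexHull(p)[:,0];print(len(p))
from scipy.optimize import least_squares
P=onz(t,hull,.096);r=least_squares(lambda v:np.hypot(*(P[:,:2]-v).T)-.030,P[:,:2].mean(0),loss="soft_l1",f_scale=.001);print(r.x,np.round(r.fun*1e3,1))
for c in(t,s): print(proj(c,[[*r.x,z] for z in(0,.09,.118)]))
E
```

```text
253
[ 0.60376772 -0.30344942] [ 1.3  0.8  0.6  0.9  0.9  0.6  0.3 -0.6  0.9  0.5 -0.2  0.5  0.9  0.9
  0.7  1.2  1.1 -1.  -1. ]
[[391.9794136  155.01423885]
 [402.79424955 145.93990928]
 [406.62097371 142.72605443]]
[[395.83488988 247.80602261]
 [403.82772917 216.07411556]
 [406.50790116 205.38688281]]
```

View pics/crop0.png

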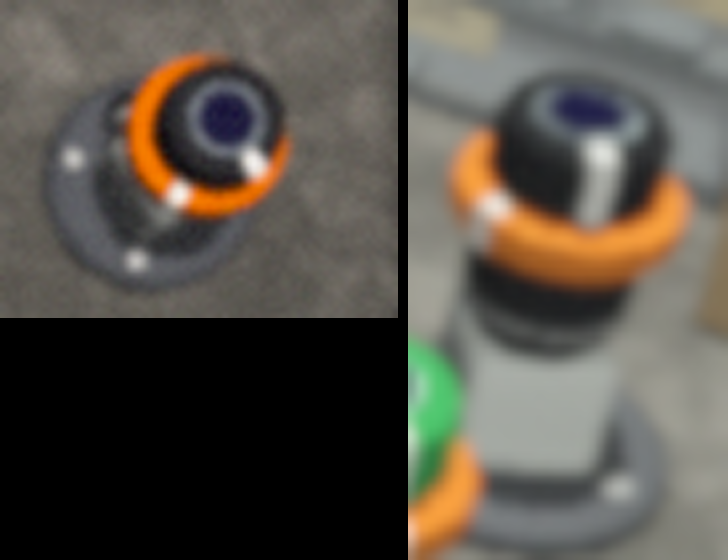

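The crop confirms it: black body with an orange ring. In the top view the ring mark is at about (398.5,156.5) and the fixed line at about (412.7,150.7). In the scene view the ring mark is at about (395.9,215.9) and the fixed line runs (409,208.8) to (408,217).

```bash
cat > ang.py <<'E'
from h import *
def angof(c,uv,cen,r,z):
    A=np.radians(np.arange(0,360,.5)); P=np.c_[cen[0]+r*np.cos(A),cen[1]+r*np.sin(A),np.full(len(A),z)]
    d=np.hypot(*(proj(c,P)-uv).T); i=d.argmin(); return np.degrees(A[i]),d[i].round(1)
E
python3 - <<'E'
from ang import *
import pickle
from scipy.spatial.transform import Rotation as R
t=pickle.load(open("top.pkl","rb"));s=pickle.load(open("scene.pkl","rb"));c=(.604,-.3035)
print("ring top",angof(t,(398.6,156.6),c,.0275,.096),"scene",angof(s,(395.9,215.9),c,.029,.096))
print("fix top",angof(t,(412.7,150.7),c,.023,.114),"scene",angof(s,(409,208.8),c,.022,.118),angof(s,(408,216.9),c,.023,.0985))
# height map of top: tall things near target
v,u=np.mgrid[0:420:2,0:560:2];d=t["depth"][::2,::2].ravel();uv=np.c_[u.ravel(),v.ravel()]
o,r=ray(t,uv);P=o+r*d[:,None];k=(d>0)&(P[:,2]>.1)&(np.hypot(P[:,0]-.604,P[:,1]+.3035)<.2)
Q=P[k]; Q=Q[np.hypot(Q[:,0]-.604,Q[:,1]+.3035)>.05]
print(len(Q),Q.min(0),Q.max(0)); dd=np.hypot(Q[:,0]-.604,Q[:,1]+.3035);print(Q[dd.argsort()[:6]].round(3),np.sort(dd)[:2])
for yaw in range(-180,180,20):
    q=solve_ik((.604,-.3035,.071),(R.from_euler("z",yaw,degrees=True)*R.from_euler("x",np.pi)).as_rotvec())
    print(yaw,None if q is None else np.round(q,2))
E
```

```text
ring top (np.float64(156.0), np.float64(1.0)) scene (np.float64(156.0), np.float64(2.2))
fix top (np.float64(221.0), np.float64(1.8)) scene (np.float64(212.5), np.float64(2.6)) (np.float64(217.5), np.float64(2.3))
1777 [ 0.44311658 -0.32427587  0.1000213 ] [ 0.78178756 -0.13408437  0.36421278]
[[ 0.485 -0.305  0.117]
 [ 0.485 -0.301  0.117]
 [ 0.486 -0.291  0.11 ]
 [ 0.485 -0.308  0.119]
 [ 0.485 -0.312  0.118]
 [ 0.485 -0.297  0.118]] [0.11888902 0.11890972]
-180 [-0.48  0.58  1.5   0.    1.05 -2.05]
-160 [-0.48  0.58  1.5   0.    1.05 -2.4 ]
-140 None
-120 None
-100 None
-80 [-0.48  0.58  1.5   0.    1.05  2.48]
-60 [-0.48  0.58  1.5  -0.    1.05  2.14]
-40 [-0.48  0.58  1.5  -0.    1.05  1.79]
-20 [-0.48  0.58  1.5  -0.    1.05  1.44]
0 [-0.48  0.58  1.5  -0.    1.05  1.09]
20 [-0.48  0.58  1.5  -0.    1.05  0.74]
40 [-0.48  0.58  1.5  -0.    1.05  0.39]
60 [-0.48  0.58  1.5  -0.    1.05  0.04]
80 [-0.48  0.58  1.5   0.    1.05 -0.31]
100 [-0.48  0.58  1.5   0.    1.05 -0.66]
120 [-0.48  0.58  1.5   0.    1.05 -1.01]
140 [-0.48  0.58  1.5   0.    1.05 -1.36]
160 [-0.48  0.58  1.5  -0.    1.05 -1.7 ]
```

```bash
cat >> ang.py <<'E'
from scipy.spatial.transform import Rotation as R
def rv(yaw): return (R.from_euler("z",yaw,degrees=True)*R.from_euler("x",np.pi)).as_rotvec()
E
python3 - <<'E'
from ang import *
import pickle
from scipy.optimize import least_squares
t=pickle.load(open("top.pkl","rb"));s=pickle.load(open("scene.pkl","rb"))
def f(p):
    x,y,a,b,*o=p; o=np.array(o).reshape(2,2)
    m=lambda r,g,z:[x+r*np.cos(g),y+r*np.sin(g),z]
    T=proj(t,[[x,y,.117],m(.0275,a,.096),m(.023,b,.114)])+o[0]-[(408,142.1),(398.3,156.3),(412.5,150.5)]
    S=proj(s,[[x,y,.117],m(.029,a,.096),m(.022,b,.118),m(.023,b,.0985)])+o[1]-[(407.1,203.6),(395.6,215.6),(408.7,208.5),(407.7,216.6)]
    return np.r_[T.ravel(),S.ravel(),np.ravel(o)*.7]
r=least_squares(f,[.604,-.3035,2.7,3.8,0,0,0,0]);p=r.x
print(p[:2],np.degrees(p[2:4]),p[4:],r.fun.round(1))
v,u=np.mgrid[0:420:2,0:560:2];d=t["depth"][::2,::2].ravel()
o,q=ray(t,np.c_[u.ravel(),v.ravel()]);P=o+q*d[:,None];P=P[(d>0)&(P[:,2]>.09)]
Q=P[(P[:,0]>.64)&(P[:,1]<-.15)];print("cabinet",Q.min(0))
ra=np.hypot(P[:,0],P[:,1]);th=np.degrees(np.arctan2(P[:,1],P[:,0]))
for a in range(-30,75,10):
    k=(abs(th-a)<6)&(P[:,2]>.2)&(P[:,0]>.15);print(a,ra[k].min().round(2) if k.any() else None,end="; ")
print()
a0=1.217
print(solve_ik((.42*np.cos(a0),.42*np.sin(a0),.30),read_state()["eef_rot"]))
print(solve_ik((p[0],p[1],.20),rv(-30)))
E
```

```text
[ 0.6083242  -0.30355544] [156.09068484 210.95044576] [ 0.51665244  0.56671517 -0.0939622  -1.31409265] [-1.  -1.   0.5 -0.4  0.3  1.1  0.  -0.1 -0.3 -0.2  0.6  0.6 -0.3  0.3
  0.4  0.4 -0.1 -0.9]
cabinet [ 0.73152559 -0.32258551  0.09003254]
-30 None; -20 0.76; -10 0.75; 0 0.68; 10 0.7; 20 0.63; 30 0.63; 40 0.69; 50 None; 60 None; 70 None; 
[ 1.18963514e+00  2.34039843e-02  1.71958249e+00 -2.47625142e-05
  1.40016140e+00 -4.73876333e-02]
[-4.79765628e-01  4.95230406e-01  1.31992660e+00 -4.44089210e-16
  1.32643564e+00  1.61462947e+00]
```

```bash
python3 - <<'E'
from ang import *
move_joints([1.19,.023,1.72,0,1.40,1.6])
move_joints([-.48,.023,1.72,0,1.40,1.6])
c=(.606,-.3035)
goto((*c,.20),rv(-30)); print(read_state()["time_s"])
print(movel((*c,.073),feed=.12,guard=8))
s=read_state();print(s["time_s"],s["eef_pos"],s["ft_force"].round(1) if hasattr(s["ft_force"],"round") else s["ft_force"])
move_gripper(.78); s=read_state();print(s["gripper_width"],s["grip_force"],s["ft_force"])
cv2.imwrite("pics/s1.png",cv2.resize(camera("scene")["frame"][130:280,330:480],None,fx=4,fy=4,interpolation=cv2.INTER_CUBIC)[:,:,::-1])
E
```

```text
4.8417
False
6.05 [ 0.60659157 -0.3038269   0.07400999] [-0.3 -0.1  0. ]
0.7771861885392592 0.0 [-0.3148289  -0.53669455 -0.25995548]
```

View pics/s1.png

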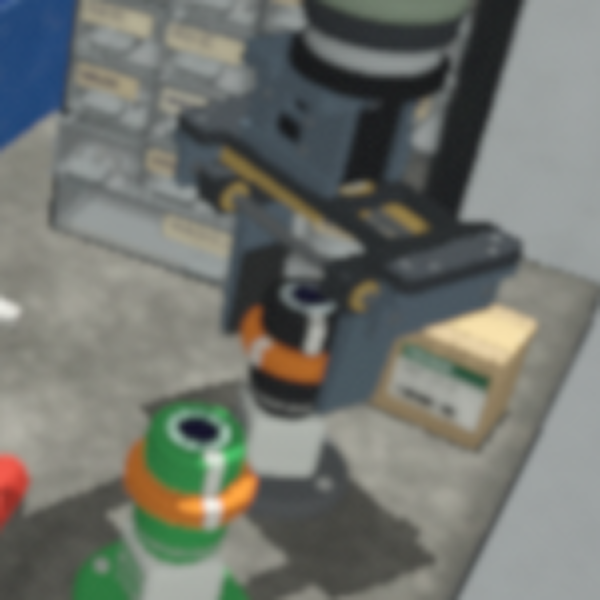

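The fingers straddle the orange ring without touching it, and both marks are visible at about (258,348) and (312,325) in the crop. I'll grip and check the side force.

```bash
python3 - <<'E'
from ang import *
for w in(.70,.675,.6):
    move_gripper(w); s=read_state();print(s["time_s"],s["gripper_width"]*91,s["grip_force"],np.round(s["ft_force"],1),np.round(s["ft_torque"],2))
    if np.linalg.norm(s["ft_force"])>25: break
E
```

```text
6.95 63.75554709959124 0.0 [-0.2  0.3  1.1] [0.01 0.15 0.04]
7.2083 61.64886171220695 0.0 [ 0.1 -0.2  0.2] [ 0.03  0.15 -0.  ]
7.4333 58.688692019855814 30.000080302124843 [ 0.3  0.5 -0.3] [ 0.15  0.07 -0.03]
```

```bash
python3 - <<'E'
from ang import *
p=read_state()["eef_pos"]
for y in(-10,10,24): goto(p,rv(y)); s=read_state();print(s["time_s"],s["eef_pos"],np.round(s["ft_force"],1),np.round(s["ft_torque"],2),s["grip_force"])
c=camera("scene");import pickle;pickle.dump(c,open("s2.pkl","wb"))
cv2.imwrite("pics/s2.png",cv2.resize(c["frame"][195:235,385:430],None,fx=14,fy=14,interpolation=cv2.INTER_CUBIC)[:,:,::-1])
E
```

```text
7.8583 [ 0.60603188 -0.30352995  0.07301609] [ 0.5 -1.   0.1] [-0.11  0.22  0.1 ] 29.99982609297149
8.2833 [ 0.6060167  -0.30376734  0.07301012] [-0.1 -1.7 -1.2] [-0.26  0.2   0.06] 29.99981503933668
8.625 [ 0.60608203 -0.30384729  0.07300053] [-0.1 -2.3 -0.6] [-0.52  0.18  0.04] 29.99958488624543
```

View pics/s2.png

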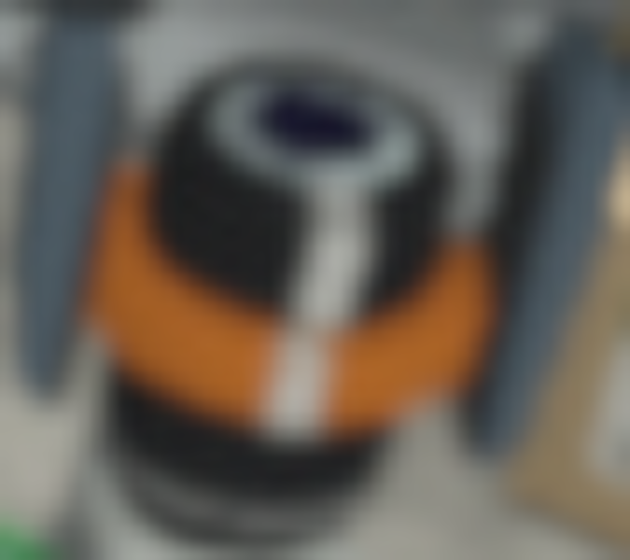

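The fixed line runs from crop (343,200) to (323,310), and the ring line from (305,345) to (292,420), so they are nearly aligned. I'll compute the remainder.

```bash
python3 - <<'E'
from ang import *
import pickle
from scipy.optimize import least_squares
s=pickle.load(open("s2.pkl","rb"))
px=lambda L:np.array([((u+.5)/14-.5+385,(v+.5)/14-.5+195) for u,v in L])
obs=px([(343,200),(323,310),(305,345),(292,420),(315,122)])
for x0 in((.606,-.3038),(.604,-.3035),(.608,-.3038)):
  def f(p):
    a,b,ou,ov=p; m=lambda r,g,z:[x0[0]+r*np.cos(g),x0[1]+r*np.sin(g),z]
    return (proj(s,[m(.023,b,.116),m(.023,b,.099),m(.0295,a,.0955),m(.030,a,.085),[*x0,.117]])+p[2:]-obs).ravel()
  r=least_squares(f,[3.7,3.7,0,0]);print(np.degrees(r.x[:2]),r.x[2:],r.fun.round(2))
E
```

```text
[206.12324262 211.48311837] [ 0.06803197 -2.21790566] [ 0.12  0.99 -0.16 -0.27  0.07  0.31 -0.   -0.92 -0.03 -0.11]
[206.13821183 211.50256513] [ 0.53909936 -2.62060427] [ 0.12  0.99 -0.16 -0.27  0.07  0.32 -0.01 -0.9  -0.02 -0.14]
[206.11505155 211.47841399] [-0.26593186 -1.76588883] [ 0.12  1.   -0.16 -0.28  0.07  0.3  -0.   -0.93 -0.03 -0.09]
```

```bash
python3 - <<'E'
from ang import *
p=(.606,-.3038,.073)
goto(p,rv(29.4)); wait(.2); move_gripper(1.0)
s=read_state();print(s["time_s"],np.round(s["ft_force"],1),s["gripper_width"])
movel((*p[:2],.20),feed=.12)
c=camera("scene");t=camera("top");import pickle;pickle.dump((c,t),open("s3.pkl","wb"))
a=cv2.resize(c["frame"][195:235,385:430],None,fx=14,fy=14,interpolation=cv2.INTER_CUBIC)
cv2.imwrite("pics/s3.png",a[:,:,::-1]);print(read_state()["time_s"])
E
```

```text
9.7917 [ 0.3 -0.3  0.6] 1.003199305858133
11.1
```

View pics/s3.png

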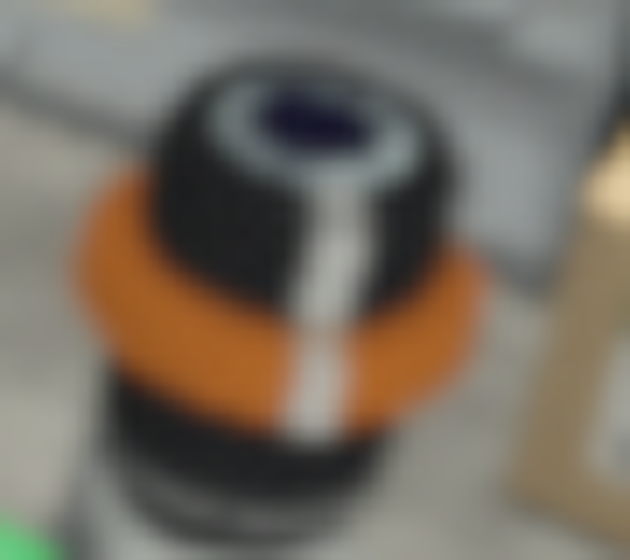

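The ring line is now at crop (323,345) to (311,420) and the fixed line is unchanged. I'll fit again and cross-check in the top view with the arm moved clear.

```bash
python3 - <<'E'
from ang import *
import pickle
from scipy.optimize import least_squares
move_joints([-.1,.2,1.6,0,1.34,.6])
t=camera("top");pickle.dump(t,open("t4.pkl","wb"))
cv2.imwrite("pics/t4.png",cv2.resize(t["frame"][125:165,383:428],None,fx=14,fy=14,interpolation=cv2.INTER_CUBIC)[:,:,::-1])
s=pickle.load(open("s3.pkl","rb"))[0]
px=lambda L:np.array([((u+.5)/14-.5+385,(v+.5)/14-.5+195) for u,v in L])
obs=px([(343,200),(323,310),(323,345),(311,420),(315,122)])
x0=(.606,-.3038)
def f(p):
    a,b,ou,ov=p; m=lambda r,g,z:[x0[0]+r*np.cos(g),x0[1]+r*np.sin(g),z]
    return (proj(s,[m(.023,b,.116),m(.023,b,.099),m(.0295,a,.0955),m(.030,a,.085),[*x0,.117]])+p[2:]-obs).ravel()
r=least_squares(f,[3.7,3.7,0,0]);print(np.degrees(r.x[:2]),r.x[2:],r.fun.round(2),read_state()["time_s"])
E
```

```text
[211.17435042 211.30953067] [ 0.10346205 -2.25986659] [ 0.12  0.95 -0.16 -0.32  0.08  0.38 -0.05 -0.85  0.01 -0.16] 12.25
```

View pics/t4.png

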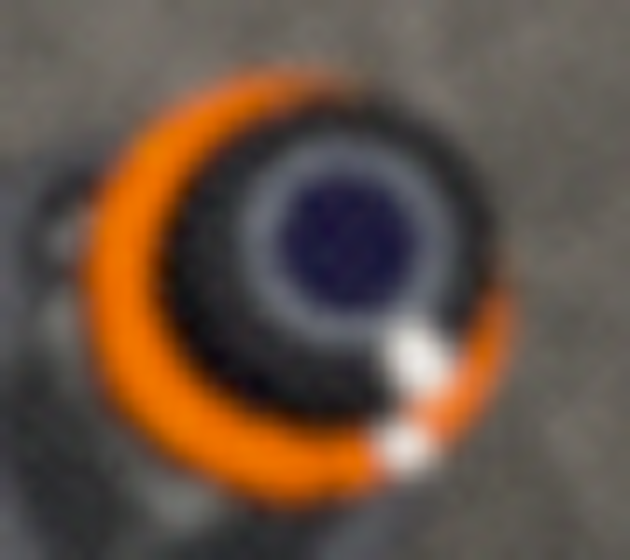

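The top view shows the fixed line at about (410,350) and the ring mark at about (405,447). Both point about 32° from image-down about their own centres, which agrees with the scene fit (211.2° against 211.3°).

```bash
python3 -c "
from rig import *
print(close_job())"
```

```text
the job is handed in; nothing more can be done
None
```

The orange ring is turned counter-clockwise about 55° until its white line meets the fixed one (0.1° apart by the scene-camera fit, about 2° by eye from the top view), released with the arm clear, and handed in at about 12 s; the blue camera was not touched.

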